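# Aim the inspection camera and present a valve to it

### The arm

A 6-joint arm with a two-finger parallel gripper is mounted at the origin on a cart in front of the work surface, level with it; the furniture and walls round the work are solid. World frame = base frame: x ahead of the robot, y to its left, z up, the work surface at z = 0. Lengths are in m, angles in rad, forces in N, time in s.
With the tool pointing down it reaches from about 0.275 to 0.725 m from the base axis. Payload 15.9 kg.
Tool frame: the origin (TCP) lies at the very end of the fingers, on their centre line; the grasp point (between the pads) lies 19 mm behind it; z points along the fingers, y is the line along which they close (so a half turn about z gives the same grasp; the last joint's range is limited). The gripper opens to 85 mm and grips with 20 to 120 N. Pads are 22 mm wide; open, the fingers measure 114 mm over their backs; the gripper's body (76 mm by 85 mm) begins 54 mm behind the grasp point. The pads swing forward as they close: fully open they stand 13 mm farther back than shut.
Start: joints at [-1.235, 0.213, -0.034, 1.323, 0, 1.571], TCP at [0.165, -0.472, 0.231] pointing down, gripper open.
Joint ranges: [-2.98, 2.98], [-0.74, 1.72], [-1.14, 1.35], [-2.1, 2.04], [-1.57, 1.44], [-3.14, 3.14]. Speed limits (rad/s): [1.89, 1.89, 2.39, 2.57, 3.14, 3.14].

### API

Orientations are given as a unit quaternion [x, y, z, w].
In Python, from plant import * gives the robot as it stands.
- The arm moves only by the tool move_arm, never from a script. Its argument "commands" is a list of rows, each a list of 3 entries, a list of its own where there are three numbers: the shift along the tool's x, y, z in mm, then the turn, a rotation vector about the tool's x, y, z in rad, then the opening, from 0 (shut) to 1 (fully open). In form: [[[tx, ty, tz], [rx, ry, rz], gripper], ...]. A call has 1 to 8 rows; each row shifts and turns the commanded pose from where the row before left it, along the tool's axes as they then stand; what a row does not reach is not made up. A row lasts 1/12 s, in which the tool goes at most 41.7 mm and 7.16 degrees, less where a joint would pass 70% of its speed; a pose out of reach is approached as far as the arm can. A call is refused whole if a number of a shift passes 41.7 or a number of a turn 0.125, either way. A call with a gripper value outside its range is refused whole. The fingers move at their own pace and stop on an object; "newtons" is the grip in N (left out, the last holds). Time passes only in rows, so rows that do not move let the fingers close. It gives the time, the measured TCP pose, the force, the opening and the grip force at its end, in the units of the state.
- read_state(): the state, without advancing time (a new reading comes with each control period).
- grab_frame(name): name is "scene" or "top" or "wrist"; returns the picture (480x640x3 uint8, red, green, blue); there is no depth.
- camera_model(name): a dict with "intrinsics" (3x3 intrinsics, pixels), "dist" ([k1, k2, p1, p2, k3] as OpenCV has them; the pictures are not rectified), "cam_to_world" (4x4, takes a point from camera to world coordinates). Camera axes: x right, y down, z forward; pixel columns grow to the right and rows downward; lengths in m; the calibration is good to about 2 mm. A picture is of the moment at which its call begins: read the wrist's pose just before it. camera_model takes no time and is no camera call; for the wrist camera it gives the pose at the moment of the call.
- sign_off(): hands the job in; it is judged then, once.
The state is a dict: "time": time; "joint_positions": joint angles; "qd": joint speeds; "joint_torque": joint torques, N m; "position": TCP position; "orientation": TCP orientation; "contact_force": force on the tool from outside, world axes, zero at the start; "wrist_torque": the same for the moment, N m; "grip_width": finger opening in m; "finger_force": force on a finger pad.
Only numpy, scipy, OpenCV 4.12 (cv2) and the standard library are available. Lean on these libraries where they do the work, as an engineer would, in place of code of your own. Each camera call takes 0.05 s, during which the arm holds its last target. There are 200 camera calls.

### The job

Turn the black knob on the camera stand until the yellow pointer stands on the red line, which aims the inspection camera. Then take the long valve with the gold-coloured end out of the wooden rack, leaving the other three parts in it, and finish while holding it still in the air for the camera: level and square across the line of sight, gold end pointing away from the knob's side of the stand, and the middle of the gold end 10 cm straight in front of the lens at lens height. Do not put it down or let go; the program ends holding it.

Things in the scene. Friction and masses are not known exactly. Their poses are not given: they have to be found in the camera images.
- stand: Fixed camera stand, grey base plate 80 x 225 x 14 mm. Origin: on the bench, under the vertical axis about which the camera head turns; the plate reaches from y = -60 to +165 mm. When aimed the camera looks along -x; y points along the plate to the knob, z up. Stands at the left of the bench, knob end towards the robot, camera aimed to the right; position and turn vary.
- pan (a joint): Turn of the camera head with its yellow pointer about the vertical axis, rad, positive counter-clockwise from above. 0 = pointer exactly on the red line. The knob drives it: 1 rad of knob turns it 1/6 rad the same way. It starts about 0.2 to 0.47 on the positive side.
- knob (a joint): Turn of the black knob, rad, positive counter-clockwise from above; 0 = pointer on the red line; always six times pan. It stays where it is left (friction 0.05 N m).
- knob_grip (a point): Point on the vertical axis of the round black knob, 54 mm above the bench, at the height to grip. The knob is 36 mm across, its gripping cylinder reaches from 36 to 66 mm above the bench; free from above. It lies 140 mm along y from the stand's origin.
- pointer_tip (a point): Tip of the yellow pointer, 70 mm from the pan axis, 35 mm above the bench; the pointer points from the axis towards the knob.
- red_mark (a point): The red line on the white scale of the base plate, 3 mm wide, 66 to 90 mm from the pan axis in the direction of the knob; this point is 78 mm from the axis.
- lens (a point): Middle of the camera's front face (black ring-light 48 mm across with a white ring), 61 mm in front of the pan axis and 200 mm above the bench. The blue camera body is 46 mm square, top at 222 mm. Same axes as focus.
- focus (a point): Point 100 mm straight in front of the lens's front face, 200 mm above the bench; turns with the camera head. Axes turn with the head: -x is the line of sight, y is square across it and points to the knob's side, z up.
- valve: Valve to present: round rod 159 mm long, 17 mm thick, a spring over a steel stem, gold-coloured plug at its -x end, about 85 g. Origin: middle of its length, on its underside as it lies (8.5 mm under its centre line); x runs along the rod away from the gold end. Lies in any of the rack's four slots, gold end towards the right-hand side as the robot sees it.
- gold_end (a point): Middle of the valve's gold plug, on the rod's centre line, 67 mm from the middle of the rod's length.
- valve_rack: Fixed wooden rack 210 x 92 x 41 mm, origin on the bench under its centre. Four slots 50 mm apart along x (-75, -25, 25, 75 mm), 21 mm wide, 9 mm deep; a part lies along y in each, underside 32 mm above the bench, on two 14 mm rails at y = -34 and 34 mm. Between the rails (54 mm) there is room down to a 10 mm floor for fingers to grip a part's middle from above.
- spool: Silver spool with lands, 148 x 14 mm, another part in the rack, to be left there.
- spring: Rod with a spring along it, 138 x 14 mm, no gold, another part in the rack, to be left there.
- short_valve: Short valve with a gold-coloured end, 83 x 17 mm, another part in the rack, to be left there.

How it is judged:
On the way, in this order (a step that is already met when the one before it is completed fails the run):
1. the yellow pointer stands on the red line (value of joint pan between -0.035 and 0.035 rad and height (world z) of valve below 0.06 m), for 0.3 s.
2. the long valve is lifted clear of the rack by the gripper (height (world z) of valve above 0.08 m and contact force between the fingers and valve above 1 N and contact force between valve and valve_rack below 0.1 N), for 0.2 s.
At the end, for the whole second after the job is handed in: Pointer on the red line (0.035 rad); gripper holds the valve still, touching nothing else, middle of its gold end within 15 mm of the focus point, rod within 0.17 rad of level and square to the line of sight, gold end away from the knob's side; other parts within 20 mm of where they lay (value of joint pan between -0.035 and 0.035 rad and distance between gold_end and focus below 0.015 m and angle between the x axis of valve and the y axis of focus, either way round below 0.17 rad and y of valve in the frame of focus above 0.04 m and height (world z) of valve above 0.15 m and contact force between the fingers and valve above 1 N and contact force between valve and stand below 0.1 N and linear speed of valve below 0.03 m/s and distance of each of spool, spring, short_valve from where it was at the start of the episode below 0.02 m); the arm keeps its last pose, push and grip.
It fails at once if another part is taken out of the rack (height (world z) of any of spool, spring, short_valve above 0.06 m).
It also fails if it takes over 67 s, if anything falls off the work surface, if the arm or the gripper's body presses on something with over 40 N, if the wrist force passes 120 N, or if a joint passes its speed limit or range.

## Working session

There is one attempt and no reset: what is moved stays moved. The work goes in short steps, Python scripts to look and compute and a tool call to move; the robot and the scene stay as the last step left them, time stands still between calls to the robot, and variables do not carry over. Pictures are saved under pics/ and viewed, at most 10 in all, crops included, and the job is handed in when it is done.

Besides the shell and the picture viewer there is one more tool, called as name(argument=value, ...) on one line, values as JSON. move_arm: Moves the arm, as the interface text tells. Its arguments: {"type":"object","properties":{"commands":{"type":"array","items":{"type":"array"}},"newtons":{"type":"number"}},"required":["commands"]}

```bash
mkdir -p pics; ls; python3 - <<'E'
from plant import *
import cv2
s=read_state();print(s)
for n in ["scene","top"]:
    im=grab_frame(n);cv2.imwrite(f"pics/{n}0.png",im[:,:,::-1]);m=camera_model(n);print(n,m)
E
```

```text
pics
{'time': 0.0, 'joint_positions': array([-1.23497268e+00,  2.13361919e-01, -3.50791262e-02,  1.32346190e+00,
        1.14793745e-05,  1.57077550e+00]), 'qd': array([-6.89665305e-04, -1.87809675e-04, -1.38819084e-03,  1.52254541e-03,
        9.36424195e-04, -4.66103062e-05]), 'joint_torque': array([-1.21478704e-03, -6.86157489e+01,  4.87118518e+01,  1.77399802e-02,
        4.46503157e-05,  1.71325712e-05]), 'position': array([ 0.16466681, -0.47175305,  0.23080532]), 'orientation': array([ 9.85934009e-01,  1.67134148e-01, -8.68062650e-05, -5.46485921e-04]), 'contact_force': array([-0.52371332,  0.17676471,  1.05824212]), 'wrist_torque': array([-0.05219073,  0.00814715,  0.00328061]), 'finger_force': 0.0, 'grip_width': 0.08531990480325195}
scene {'intrinsics': array([[535.02474374,   0.        , 316.81208779],
       [  0.        , 535.02474374, 241.71771786],
       [  0.        ,   0.        ,   1.        ]]), 'dist': array([-0.04068626,  0.        ,  0.        ,  0.        ,  0.        ]), 'cam_to_world': array([[ 0.80966203, -0.42883249,  0.40068702,  0.19483537],
       [-0.58676777, -0.60576639,  0.53735525, -0.67843787],
       [ 0.01228734, -0.67018638, -0.74209113,  0.8013893 ],
       [ 0.        ,  0.        ,  0.        ,  1.        ]])}
top {'intrinsics': array([[567.6526935 ,   0.        , 317.3936386 ],
       [  0.        , 567.6526935 , 223.51551141],
       [  0.        ,   0.        ,   1.        ]]), 'dist': array([-0.15370826,  0.        ,  0.        ,  0.        ,  0.        ]), 'cam_to_world': array([[ 0.07309444, -0.97495657,  0.2100402 ,  0.34572599],
       [-0.99730932, -0.07263564,  0.00990847, -0.16726165],
       [ 0.00559607, -0.2101993 , -0.97764254,  1.20055284],
       [ 0.        ,  0.        ,  0.        ,  1.        ]])}
```

View pics/top0.png

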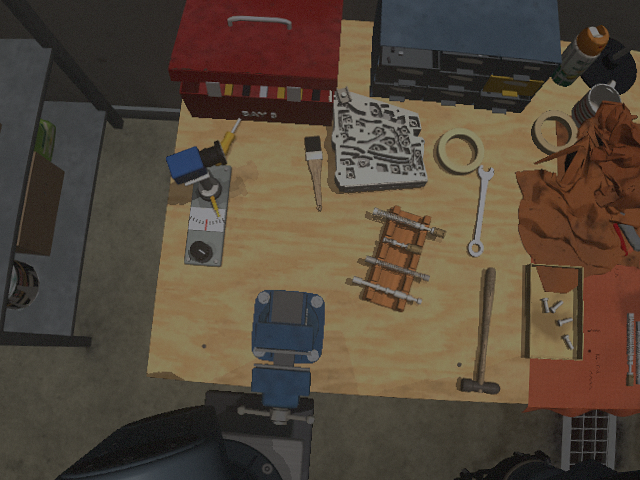

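View pics/scene0.png

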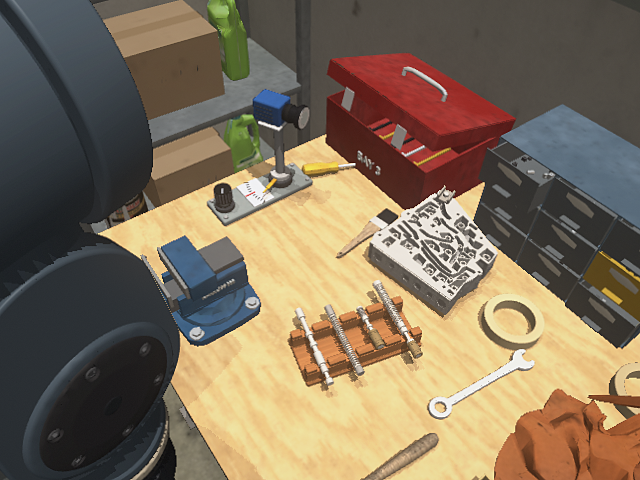

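The top view shows the stand at left (knob about (199,252), pointer about (215,208)) and the rack around (397,258). The long valve is its topmost part, with the gold end at right, about (440,233). I'll enlarge both areas.

```bash
python3 - <<'E'
import cv2,numpy as np
im=cv2.imread("pics/top0.png")
a=cv2.resize(im[130:280,150:250],None,fx=4,fy=4,interpolation=cv2.INTER_CUBIC)
b=cv2.resize(im[195:315,345:445],None,fx=4,fy=4,interpolation=cv2.INTER_CUBIC)
b=cv2.copyMakeBorder(b,0,120,0,0,cv2.BORDER_CONSTANT)
cv2.imwrite("pics/crop0.png",cv2.convertScaleAbs(np.hstack([a,b]),alpha=1.5))
E
```

```text
(no output)
```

View pics/crop0.png

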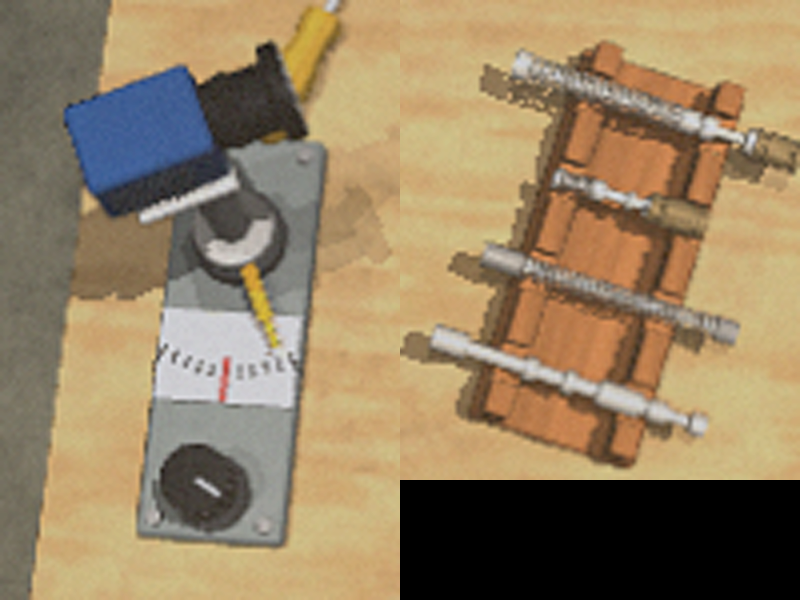

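The crop shows the red mark at (224,380), the pointer tip at (276,346), the knob top at (200,482) and three plate corners. It also shows the rail ends and the parts; the valve is the uppermost, from (518,65) to about (806,155). I'll fit the poses from these.

```bash
cat > h.py <<'E'
from plant import *
import numpy as np,cv2
from scipy.optimize import least_squares
from scipy.spatial.transform import Rotation as R
def proj(n,P,m=None):
    m=m or camera_model(n);T=np.linalg.inv(m["cam_to_world"])
    return cv2.projectPoints(np.array(P,float).reshape(-1,1,3),cv2.Rodrigues(T[:3,:3])[0],T[:3,3],m["intrinsics"],m["dist"])[0][:,0]
def ray(n,px,z,m=None):
    m=m or camera_model(n);u=cv2.undistortPoints(np.array(px,float).reshape(-1,1,2),m["intrinsics"],m["dist"])[:,0]
    T=m["cam_to_world"];d=np.c_[u,np.ones(len(u))]@T[:3,:3].T
    return T[:3,3]+d*((np.broadcast_to(z,len(u))-T[2,3])/d[:,2])[:,None]
def place(p,P):
    P=np.array(P,float);c,s=np.cos(p[2]),np.sin(p[2])
    return np.c_[p[0]+c*P[:,0]-s*P[:,1],p[1]+s*P[:,0]+c*P[:,1],P[:,2]]
def fit(obs,p0):  # obs list of (cam,P,px)
    f=lambda p:np.concatenate([(proj(c,place(p,P))-np.array(px)).ravel() for c,P,px in obs])
    r=least_squares(f,p0);return r.x,r.fun
E
python3 - <<'E'
from h import *
L=lambda a:np.array(a,float)/4+[150,130]
Rr=lambda a:(np.array(a,float)-[400,0])/4+[345,195]
P=np.array([[-40,165,14],[40,165,14],[-40,-60,14],[0,78,14],[0,140,68]])/1e3
# stand -x is world right => near-right corner is x=-40
px=L([[287,547],[137,537],[327,143],[224,380],[200,480]])
p,e=fit([("top",P,px)],[.45,.2,np.pi/2]);print("stand",p,e.round(1))
tip=ray("top",L([[276,346]]),.035)[0];d=tip[:2]-p[:2];ps=np.arctan2(d[1],d[0])-(p[2]+np.pi/2)
print("tip r",np.hypot(*d),"pan",(ps+np.pi)%(2*np.pi)-np.pi, "knob",place(p,[[0,.14,.054]]))
print("scene pred",proj("scene",place(p,np.r_[P,[[0,0,.2]]])).round(0).tolist())
v=ray("top",np.r_[Rr([[518,65]]),[[446,234.5]]],.0405);print("valve",v,np.linalg.norm(v[0]-v[1]),v.mean(0),"dir",np.arctan2(*(v[0]-v[1])[[1,0]]))
print("gold",proj("scene",v))
c=ray("top",Rr([[602,42],[742,88],[635,466],[482,415]]),.041);print("rack",c,c.mean(0),np.linalg.norm(np.diff(c,axis=0),axis=1))
E
```

```text
stand [0.65671648 0.08162942 1.58274471] [-0.1  0.1  0.2  0.1 -0.2 -0.5  1.   0.5 -0.9 -0.2]
tip r 0.06727187486566696 pan 0.4266718428091245 knob [[0.51672647 0.07995668 0.054     ]]
scene pred [[223.0, 225.0], [205.0, 203.0], [312.0, 182.0], [250.0, 197.0], [221.0, 189.0], [276.0, 111.0]]
valve [[ 0.63022121 -0.27343908  0.0405    ]
 [ 0.59148784 -0.42672639  0.0405    ]] 0.1581052522895754 [ 0.61085452 -0.35008274  0.0405    ] dir 1.3232924296219346
gold [[375.77931039 285.2452085 ]
 [418.69576814 358.03746003]]
rack [[ 0.64591908 -0.31717354  0.041     ]
 [ 0.62660585 -0.39249444  0.041     ]
 [ 0.42498173 -0.34445227  0.041     ]
 [ 0.44556624 -0.26485743  0.041     ]] [ 0.53576822 -0.32974442  0.041     ] [0.07775756 0.20726876 0.08221351]
```

```bash
python3 - <<'E'
import cv2,numpy as np
im=cv2.imread("pics/scene0.png")
a=cv2.resize(im[80:230,200:320],None,fx=3.3,fy=4,interpolation=cv2.INTER_CUBIC)
b=cv2.resize(im[270:390,285:435],None,fx=400/150,fy=4,interpolation=cv2.INTER_CUBIC)
b=cv2.copyMakeBorder(b,0,120,0,0,cv2.BORDER_CONSTANT)
cv2.imwrite("pics/crop1.png",cv2.convertScaleAbs(np.hstack([a,b]),alpha=1.3))
E
```

```text
(no output)
```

View pics/crop1.png

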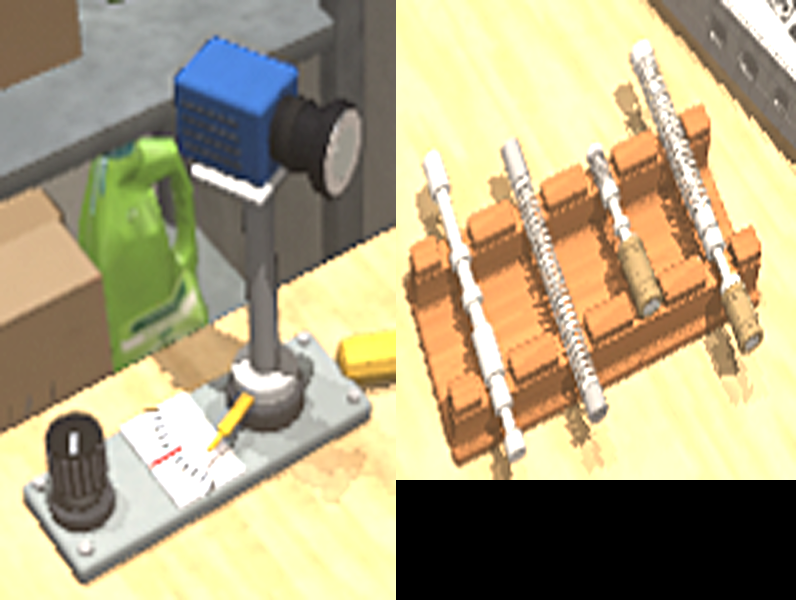

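The scene crop confirms the fit to within 2 to 3 px: knob top (75,432) gives image (222.7,188), and the gold end (752,345) gives (417,356). I'll refine with both cameras and plan the first move.

```bash
cat >> h.py <<'E'
def plan(pos,yaw=None):
    s=read_state();M=R.from_quat(s["orientation"])
    print("t",round(s["time"],2),"pos",s["position"].round(4),"q",s["joint_positions"].round(3),"toolx yaw",round(float(np.arctan2(*M.as_matrix()[[1,0],0])),4),"z",M.as_matrix()[:,2].round(3))
    d=M.inv().apply(np.array(pos)-s["position"])*1e3
    print("tool shift mm",d.round(1),"rows",(np.abs(d).max()/41.7).round(2),np.linalg.norm(d).round(0))
    if yaw is not None:
        w=R.from_matrix(np.array([[np.cos(yaw),np.sin(yaw),0],[np.sin(yaw),-np.cos(yaw),0],[0,0,-1]]))
        print("turn",(M.inv()*w).as_rotvec().round(3))
E
python3 - <<'E'
from h import *
L=lambda a:np.array(a,float)/4+[150,130]
Rr=lambda a:(np.array(a,float)-[400,0])/4+[345,195]
S=lambda a:np.array(a,float)/[3.3,4]+[200,80]
S2=lambda a:(np.array(a,float)-[396,0])/[400/150,4]+[285,270]
P=np.array([[-40,165,14],[40,165,14],[-40,-60,14],[0,78,14],[0,140,68]])/1e3
px=L([[287,547],[137,537],[327,143],[224,380],[200,480]])
sx=S([[85,573],[26,490],[370,405],[167,457],[75,432]])
p,e=fit([("top",P,px),("scene",P,sx)],[.65,.08,1.58]);print("stand",p,e.round(1))
V=np.array([[79.5,0,40.5],[-79.5,0,40.5]])/1e3
v,e=fit([("top",V,np.r_[Rr([[518,65]]),[[446,234.5]]]),("scene",V,S2([[643,46],[752,347]]))],[.61,-.35,1.32]);print("valve",v,e.round(1))
k=place(p,[[0,.14,.231]])[0];print("knob",k,"focus",place(p,[[-.161,0,.2]]))
plan(k)
E
```

```text
stand [0.65879374 0.08218057 1.58684988] [ 0.1 -0.9  0.4 -0.8 -0.5 -1.5  1.  -0.5 -0.7 -1.2 -1.3  1.  -2.5 -0.2
  0.9 -0.3 -0.3  1.9 -0.6  1. ]
valve [ 0.61320159 -0.34860555  1.30468694] [-0.6 -1.8 -0.7 -0.4 -0.7  2.2 -0.   0.4]
knob [0.51881178 0.07993317 0.231     ] focus [[ 0.66137826 -0.07879868  0.2       ]]
t 0.1 pos [ 0.1647 -0.4718  0.2309] q [-1.235  0.213 -0.035  1.323  0.     1.571] toolx yaw 0.3358 z [-0.     0.001 -1.   ]
tool shift mm [ 5.162e+02 -4.042e+02  3.000e-01] rows 12.38 656.0
```

move_arm(commands=[[[28,-22,0],[0,0,0],1],[[28,-22,0],[0,0,0],1],[[28,-22,0],[0,0,0],1],[[28,-22,0],[0,0,0],1],[[28,-22,0],[0,0,0],1],[[28,-22,0],[0,0,0],1],[[28,-22,0],[0,0,0],1],[[28,-22,0],[0,0,0],1]], newtons=60)

```text
time: 0.77
position: [0.3186, -0.2304, 0.2312]
orientation: [0.986, 0.167, -0.0, -0.0]
contact_force: [1.0, -0.9, 0.7]
grip_width: 0.0854
finger_force: 0.0
```

move_arm(commands=[[[28,-22,0],[0,0,0],1],[[28,-22,0],[0,0,0],1],[[28,-22,0],[0,0,0],1],[[28,-22,0],[0,0,0],1],[[28,-22,0],[0,0,0],1],[[28,-22,0],[0,0,0],1],[[28,-22,0],[0,0,0],1],[[28,-22,0],[0,0,0],1]])

```text
time: 1.43
position: [0.4722, 0.0097, 0.2312]
orientation: [0.986, 0.167, -0.0, 0.0]
contact_force: [0.4, -1.3, -0.4]
grip_width: 0.0852
finger_force: 0.0
```

```bash
python3 - <<'E'
from h import *
plan([.518,.080,.231])
E
```

```text
t 1.43 pos [0.4722 0.0097 0.2312] q [ 0.021  0.156 -0.104  1.311 -0.     2.826] toolx yaw 0.3361 z [-0. -0. -1.]
tool shift mm [ 66.4 -51.2   0.1] rows 1.59 84.0
```

move_arm(commands=[[[22,-17,0],[0,0,0],0.75],[[22,-17,0],[0,0,0],0.75],[[22.4,-17.2,0],[0,0,0],0.75],[[0,0,0],[0,0,-0.12],0.75],[[0,0,0],[0,0,-0.12],0.75],[[0,0,0],[0,0,-0.12],0.75],[[0,0,0],[0,0,-0.12],0.75],[[0,0,0],[0,0,-0.12],0.75]])

```text
time: 2.1
position: [0.5174, 0.0782, 0.2309]
orientation: [0.891, 0.454, -0.0, -0.0]
contact_force: [0.4, -0.1, -0.3]
grip_width: 0.0642
finger_force: 0.0
```

move_arm(commands=[[[0,0,0],[0,0,-0.12],0.75],[[0,0,0],[0,0,-0.12],0.75],[[0,0,0],[0,0,-0.12],0.75],[[0,0,0],[0,0,-0.12],0.75],[[0,0,0],[0,0,-0.12],0.75],[[0,0,0],[0,0,-0.12],0.75],[[0,0,0],[0,0,-0.12],0.75],[[0,0,0],[0,0,-0.12],0.75]])

```text
time: 2.77
position: [0.5174, 0.0781, 0.231]
orientation: [0.581, 0.814, -0.0, -0.0]
contact_force: [0.2, -1.0, 0.5]
grip_width: 0.0644
finger_force: 0.0
```

move_arm(commands=[[[0,0,0],[0,0,-0.12],0.75],[[0,0,0],[0,0,-0.12],0.75],[[0,0,0],[0,0,-0.12],0.75],[[0,0,0],[0,0,-0.12],0.75],[[0,0,0],[0,0,-0.12],0.75],[[0,0,0],[0,0,-0.12],0.75],[[0,0,0],[0,0,-0.12],0.75],[[0,0,0],[0,0,-0.12],0.75]])

```text
time: 3.43
position: [0.5174, 0.0781, 0.231]
orientation: [0.139, 0.99, -0.0, -0.0]
contact_force: [-0.2, -0.2, -0.4]
grip_width: 0.0637
finger_force: 0.0
```

move_arm(commands=[[[0,0,0],[0,0,-0.12],0.75],[[0,0,0],[0,0,-0.12],0.75],[[0,0,0],[0,0,-0.12],0.75],[[0,0,0],[0,0,-0.12],0.75],[[0,0,0],[0,0,-0.12],0.75],[[0,0,0],[0,0,-0.12],0.75],[[0,0,0],[0,0,-0.12],0.75],[[0,0,0],[0,0,-0.12],0.75]])

```text
time: 4.1
position: [0.5174, 0.0781, 0.231]
orientation: [-0.334, 0.943, 0.0, -0.0]
contact_force: [1.0, 0.3, -0.1]
grip_width: 0.0639
finger_force: 0.0
```

move_arm(commands=[[[0,0,0],[0,0,-0.12],0.75],[[0,0,0],[0,0,-0.12],0.75],[[0,0,0],[0,0,-0.12],0.75],[[0,0,0],[0,0,-0.12],0.75],[[0,0,0],[0,0,-0.12],0.75],[[0,0,0],[0,0,-0.12],0.75],[[0,0,0],[0,0,0],0.75]])

```text
time: 4.68
position: [0.5174, 0.0781, 0.231]
orientation: [-0.644, 0.765, 0.0, -0.0]
contact_force: [-0.4, 0.0, 0.0]
grip_width: 0.0641
finger_force: 0.0
```

```bash
python3 - <<'E'
from h import *
plan([.518,.080,.037]);print(read_state()["grip_width"])
m=camera_model("wrist");im=grab_frame("wrist");cv2.imwrite("pics/w1.png",im[:,:,::-1])
import pickle;pickle.dump(m,open("w1.pkl","wb"))
print(proj("wrist",[[.518,.08,.068]],m))
E
```

```text
t 4.68 pos [0.5174 0.0781 0.231 ] q [ 0.15   0.262  0.028  1.338  0.    -1.251] toolx yaw -1.7412 z [-0.001 -0.    -1.   ]
tool shift mm [ -2.   -0.4 194. ] rows 4.65 194.0
0.06411830404718129
[[329.8860618  219.06048282]]
```

View pics/w1.png

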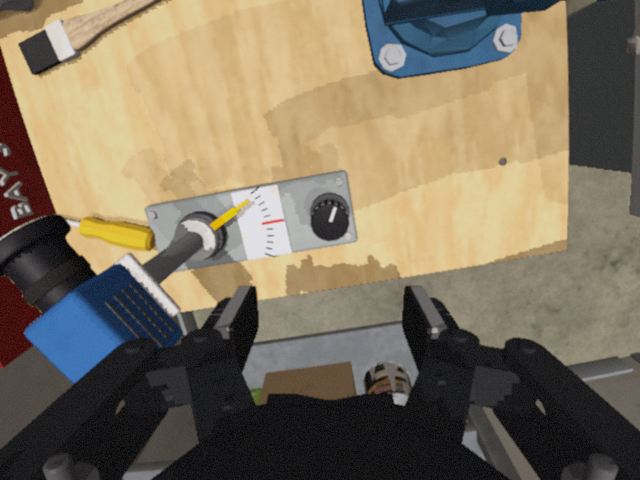

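The wrist view shows the knob top at (330,216), predicted (330,219), so the position is good. The pointer tip is at (250,201) and the red line spans (262,223) to (284,221). I'll lower, grip and measure the pan.

move_arm(commands=[[[-2,-0.4,40],[0,0,0],0.75],[[0,0,40],[0,0,0],0.75],[[0,0,40],[0,0,0],0.75],[[0,0,40],[0,0,0],0.75],[[0,0,20],[0,0,0],0.75],[[0,0,14],[0,0,0],0.75],[[0,0,0],[0,0,0],0.75]])

```text
time: 5.32
position: [0.5161, 0.0797, 0.0343]
orientation: [-0.64, 0.768, 0.001, -0.002]
contact_force: [-0.2, 0.9, -0.4]
grip_width: 0.0639
finger_force: 0.0
```

```bash
python3 - <<'E'
from h import *
import pickle;m=pickle.load(open("w1.pkl","rb"))
k=ray("wrist",[[330,216]],.068,m)[0];t=ray("wrist",[[250,201]],.035,m)[0];r=ray("wrist",[[262,223.5],[284,221]],.0145,m)
print(k,t,r)
a=np.array([.6588,.0822])
for ax in (a,k[:2]+.14*np.array([np.cos(.016),np.sin(.016)])):
    ang=lambda q:np.arctan2(ax[1]-q[1],ax[0]-q[0])
    print(ax,"tip r",np.hypot(*(t[:2]-ax)),"angles tip,red,knob",ang(t),ang(r.mean(0)),ang(k))
E
```

```text
[0.51741002 0.07718195 0.068     ] [0.59525928 0.05571594 0.035     ] [[0.59348892 0.08491025 0.0145    ]
 [0.5693554  0.08625298 0.0145    ]]
[0.6588 0.0822] tip r 0.06883914978841293 angles tip,red,knob 0.3949085372100069 -0.04367485264447212 0.03547593776472326
[0.6573921  0.07942186] tip r 0.0665015622757955 angles tip,red,knob 0.36448859813525436 -0.08090454743547705 0.016000000000000028
```

move_arm(commands=[[[0,0,0],[0,0,0],0],[[0,0,0],[0,0,0],0],[[0,0,0],[0,0,0],0],[[0,0,0],[0,0,0],0],[[0,0,0],[0,0,0],0]], newtons=50)

```text
time: 5.73
position: [0.5184, 0.0803, 0.0389]
orientation: [-0.642, 0.767, -0.0, 0.001]
contact_force: [-7.1, -0.1, 11.1]
grip_width: 0.0347
finger_force: 49.0
```

move_arm(commands=[[[0,0,-2],[0,0,0.1],0],[[0,0,0],[0,0,0.12],0],[[0,0,0],[0,0,0.12],0],[[0,0,0],[0,0,0.12],0],[[0,0,0],[0,0,0.12],0],[[0,0,0],[0,0,0.12],0],[[0,0,0],[0,0,0.12],0],[[0,0,0],[0,0,0.12],0]])

```text
time: 6.4
position: [0.516, 0.0818, 0.0392]
orientation: [-0.222, 0.975, 0.002, -0.002]
contact_force: [-13.1, 17.9, -8.3]
grip_width: 0.0343
finger_force: 59.6
```

move_arm(commands=[[[0,0,0],[0,0,0.12],0],[[0,0,0],[0,0,0.12],0],[[0,0,0],[0,0,0.12],0],[[0,0,0],[0,0,0.12],0],[[0,0,0],[0,0,0.12],0],[[0,0,0],[0,0,0.12],0],[[0,0,0],[0,0,0.12],0],[[0,0,0],[0,0,0],0]])

```text
time: 7.07
position: [0.5159, 0.0842, 0.0392]
orientation: [0.195, 0.981, 0.004, -0.003]
contact_force: [-14.2, 35.2, -10.6]
grip_width: 0.0343
finger_force: 59.4
```

```bash
python3 - <<'E'
from h import *
plan([.518,.080,.037])
a=cv2.resize(grab_frame("top")[150:270,170:250],None,fx=5,fy=5,interpolation=cv2.INTER_CUBIC)
b=cv2.resize(grab_frame("scene")[150:230,200:320],(400,300),interpolation=cv2.INTER_CUBIC)
b=cv2.copyMakeBorder(b,0,300,0,0,cv2.BORDER_CONSTANT)
cv2.imwrite("pics/t2.png",cv2.convertScaleAbs(np.hstack([a,b])[:,:,::-1],alpha=1.4))
E
```

```text
t 7.07 pos [0.5159 0.0842 0.0392] q [ 0.156  0.379 -0.316  0.879  0.009  0.549] toolx yaw 2.7494 z [-0.004  0.009 -1.   ]
tool shift mm [-3.6 -3.1  2.2] rows 0.09 5.0
```

View pics/t2.png

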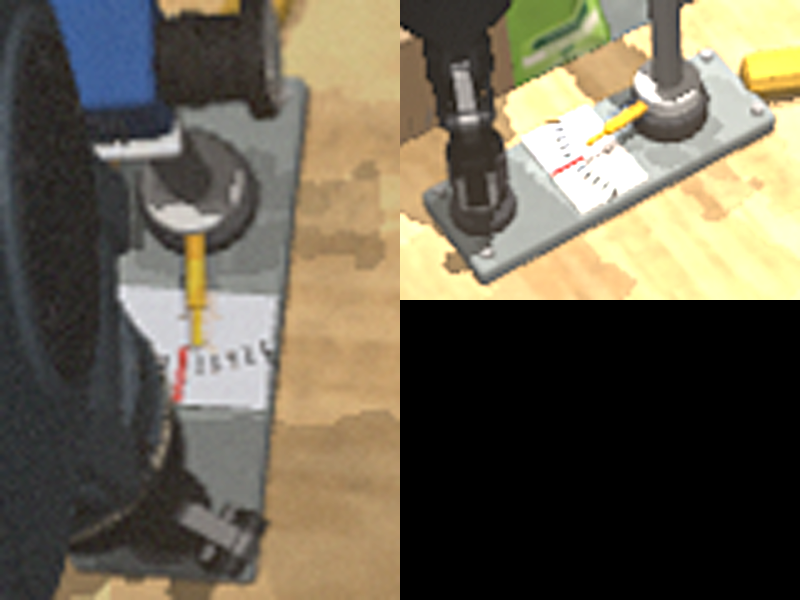

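The picture shows the pointer tip at (197,345), close to the red line, which spans (183,350) to (178,402). Lateral force has built up, so I'll work out the remaining turn and relieve it.

```bash
python3 - <<'E'
from h import *
for p in ([.6588,.0822,1.587],[.6567,.0816,1.583]):
    q=lambda pan:place(p,[[-.07*np.sin(pan),.07*np.cos(pan),.035]])
    red=proj("top",place(p,[[0,.078,.014]]))[0]
    print("red",red,"obs 206,225")
    for pan in(0,.05,.1,.15,.2,.4,.43): print(pan,proj("top",q(pan))[0]-red, proj("scene",q(pan))[0]-proj("scene",place(p,[[0,.078,.014]]))[0])
print("obs diffs: start",np.array([219,216.5])-[206,225],"now",np.array([209.4,219])-[206,225.2])
print("scene now",np.array([588-568,(143-166)])*[.3,80/300])
E
```

```text
red [207.03832148 224.53420566] obs 206,225
0 [-1.45363648 -5.76443185] [ 2.42011767 -8.7728206 ]
0.05 [ 0.18052802 -5.71163891] [ 3.33821207 -7.89166636]
0.1 [ 1.8195011  -5.73959348] [ 4.32708396 -7.04278085]
0.15 [ 3.45902315 -5.8482588 ] [ 5.38438699 -6.22861767]
0.2 [ 5.09482947 -6.03737986] [ 6.50755158 -5.45155013]
0.4 [11.51611903 -7.5857286 ] [11.59994514 -2.75836242]
0.43 [12.45170821 -7.92471316] [12.43812218 -2.41688437]
red [207.05985323 225.50008732] obs 206,225
0 [-1.43955089 -5.75062478] [ 2.42181716 -8.76734436]
0.05 [ 0.19476225 -5.69116957] [ 3.33393262 -7.88192617]
0.1 [ 1.83421147 -5.71252073] [ 4.31712136 -7.02864149]
0.15 [ 3.47453661 -5.81465934] [ 5.36905614 -6.20995524]
0.2 [ 5.11147142 -5.99734807] [ 6.48718574 -5.42825265]
0.4 [11.54046533 -7.52125587] [11.56310701 -2.71566348]
0.43 [12.47763825 -7.85679507] [12.39935799 -2.37119178]
obs diffs: start [13.  -8.5] now [ 3.4 -6.2]
scene now [ 6.         -6.13333333]
```

move_arm(commands=[[[3.8,3.9,0],[0,0,0],0],[[0,0,0],[0,0,0.12],0],[[0,0,0],[0,0,0.12],0],[[0,0,0],[0,0,0.12],0],[[0,0,0],[0,0,0.12],0],[[0,0,0],[0,0,0.12],0],[[0,0,0],[0,0,0.12],0],[[0,0,0],[0,0,0],0]])

```text
time: 7.83
position: [0.5172, 0.0864, 0.0394]
orientation: [0.529, 0.849, 0.001, -0.0]
contact_force: [9.7, 11.7, -30.1]
grip_width: 0.0344
finger_force: 57.2
```

move_arm(commands=[[[0,0,2],[0,0,0],0],[[0,0,0],[0,0,0.09],0],[[0,0,0],[0,0,0.09],0],[[0,0,0],[0,0,0],0],[[0,0,0],[0,0,0],0]])

```text
time: 8.25
position: [0.5178, 0.0866, 0.0391]
orientation: [0.6, 0.8, 0.002, 0.0]
contact_force: [2.5, 10.6, 0.2]
grip_width: 0.0345
finger_force: 60.4
```

```bash
python3 - <<'E'
from h import *
plan([.518,.080,.231])
a=cv2.resize(grab_frame("top")[190:250,180:250],None,fx=400/70,fy=10,interpolation=cv2.INTER_CUBIC)
b=cv2.resize(grab_frame("scene")[160:220,230:290],(400,400),interpolation=cv2.INTER_CUBIC)
b=cv2.copyMakeBorder(b,0,200,0,0,cv2.BORDER_CONSTANT)
cv2.imwrite("pics/t3.png",cv2.convertScaleAbs(np.hstack([a,b])[:,:,::-1],alpha=1.4))
E
```

```text
t 8.25 pos [0.5178 0.0866 0.0391] q [ 0.164  0.377 -0.318  0.871  0.003  1.451] toolx yaw 1.8548 z [ 0.003  0.003 -1.   ]
tool shift mm [  -6.    -0.9 -192. ] rows 4.6 192.0
```

View pics/t3.png

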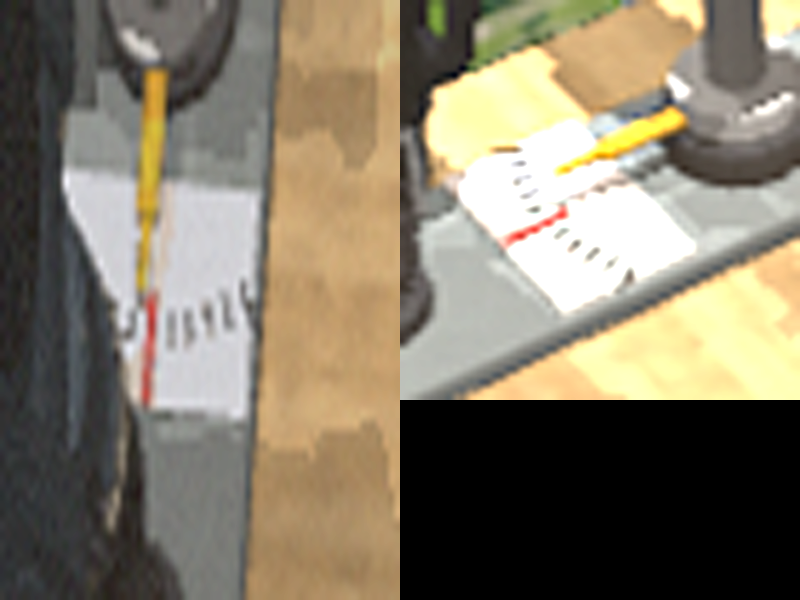

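The pointer tip is now in line with the red line (top-view offset gives pan about 0.01). A small extra turn, then release and rise.

move_arm(commands=[[[0,0,0],[0,0,0.07],0],[[0,0,0],[0,0,0],0],[[0,0,0],[0,0,0],0.75],[[0,0,0],[0,0,0],0.75],[[0,0,0],[0,0,0],0.75],[[0,0,0],[0,0,0],0.75],[[0,0,0],[0,0,0],0.75],[[0,0,0],[0,0,0],0.75]])

```text
time: 9.02
position: [0.5163, 0.085, 0.0374]
orientation: [0.627, 0.779, -0.0, 0.0]
contact_force: [-0.6, -0.4, -0.6]
grip_width: 0.0641
finger_force: 0.0
```

move_arm(commands=[[[0,0,-10],[0,0,0],0.75],[[0,0,-30],[0,0,0],0.75],[[0,0,-40],[0,0,0],0.75],[[0,0,-40],[0,0,0],0.75],[[0,0,-40],[0,0,0],0.75],[[0,0,-40],[0,0,0],0.75],[[0,0,-20],[0,0,0],0.75],[[0,0,0],[0,0,0],0.75]])

```text
time: 9.68
position: [0.5178, 0.0853, 0.263]
orientation: [0.627, 0.779, 0.003, 0.002]
contact_force: [1.0, 0.3, -0.4]
grip_width: 0.064
finger_force: 0.0
```

```bash
python3 - <<'E'
from h import *
plan([.612,-.3495,.23],1.314)
m=camera_model("wrist");im=grab_frame("wrist");cv2.imwrite("pics/w4.png",im[:,:,::-1])
import pickle;pickle.dump(m,open("w4.pkl","wb"))
print(proj("wrist",place([.6588,.0822,1.587],[[0,.14,.068],[0,.078,.014],[0,.07,.035]]),m))
E
```

```text
t 9.68 pos [0.5178 0.0853 0.263 ] q [ 0.163  0.256  0.1    1.408 -0.     1.519] toolx yaw 1.7857 z [ 0.007  0.001 -1.   ]
tool shift mm [-444.9   -1.    33.2] rows 10.67 446.0
turn [ 0.007 -0.001  0.472]
[[327.9652594  214.97747004]
 [379.68255434 214.94844901]
 [389.37219047 220.4867788 ]]
```

View pics/w4.png

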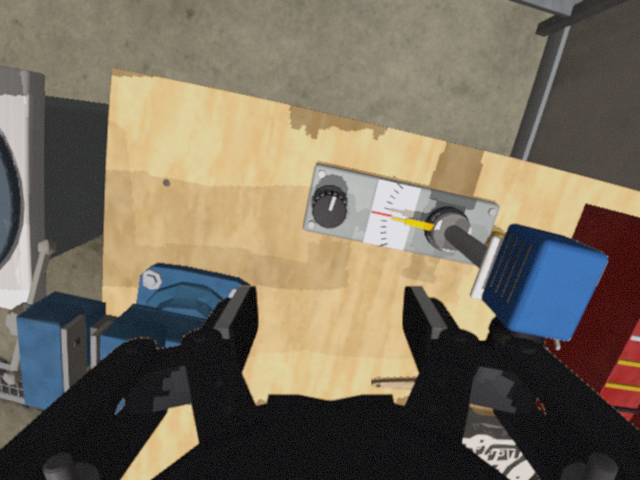

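The pointer sits on the red line (tip about (391,217), red about (372,212) to (391,215)). I'll quantify the pan by colour centroids in that same frame.

```bash
python3 - <<'E'
from h import *
import pickle;m=pickle.load(open("w4.pkl","rb"))
im=cv2.imread("pics/w4.png");h=cv2.cvtColor(im,cv2.COLOR_BGR2HSV)[190:250,360:440]
red=((h[...,0]<8)|(h[...,0]>172))&(h[...,1]>120);yel=(abs(h[...,0].astype(int)-24)<7)&(h[...,1]>150)
rp=np.argwhere(red)[:,::-1]+[360,190];yp=np.argwhere(yel)[:,::-1]+[360,190]
print(len(rp),rp.min(0),rp.max(0),len(yp),yp.min(0),yp.max(0))
def line(px,z):
    P=ray("wrist",px,z,m)[:,:2];c=P.mean(0);u=np.linalg.svd(P-c)[2][0];u*=np.sign(u[0]);return c,np.arctan2(u[1],u[0])
rc,ra=line(rp,.0145);yc,ya=line(yp,.035);print(rc,ra,yc,ya,"pan from line dirs",ya-ra)
# axis: on the pointer line, r from red centre 78mm
for yaw in(.012,.017): 
    ax=rc+.078*np.array([np.cos(yaw),np.sin(yaw)]);print("ax",ax,"pan",np.arctan2(*(ax-yc)[::-1])-yaw)
k=ray("wrist",[[330,204.5]],.067,m)[0,:2];print("knob",k,"red-knob dir",np.arctan2(*(rc-k)[::-1]))
E
```

```text
16 [373 212] [390 215] 216 [393 218] [433 230]
[0.58236768 0.0831676 ] 0.008065860023662764 [0.62117986 0.08439271] -0.02024223589616365 pan from line dirs -0.028308095919826415
ax [0.66036206 0.08410358] pan -0.019379024075722753
ax [0.66035641 0.08449354] pan -0.01442634981756477
knob [0.51858057 0.09067546] red-knob dir -0.11716275286959416
```

```bash
python3 - <<'E'
from h import *
import pickle;m1=pickle.load(open("w1.pkl","rb"));m4=pickle.load(open("w4.pkl","rb"));ct=camera_model("top");cs=camera_model("scene")
print("cams",m1["cam_to_world"][:3,3],m4["cam_to_world"][:3,3])
C=lambda *a:np.array(a,float)/1e3
A,B,D,E=(-40,165,14),(40,165,14),(-40,-60,14),(40,-60,14)
obs=[(m1,C(A,B,D,(0,66,14.5),(0,90,14.5)),[[346,171],[356,241],[147,207],[262,223.5],[284,221]]),
(m4,C(A,B,E,(0,66,14.5),(0,90,14.5)),[[304,228],[317,163],[497,206],[391,215.2],[372,211.7]]),
(ct,C(A,B,D,(0,78,14)),np.array([[287,547],[137,537],[327,143],[224,380]])/4+[150,130]),
(cs,C(A,B,D,(0,78,14)),np.array([[85,573],[26,490],[370,405],[167,457]])/[3.3,4]+[200,80])]
K=[(m1,[330,216]),(m4,[330,204.5]),(ct,np.array([200,480])/4+[150,130]),(cs,np.array([75,432])/[3.3,4]+[200,80])]
def f(p,full=True):
    r=[(proj(0,place(p,P),m)-px).ravel() for m,P,px in obs]+[(proj(0,place(p,[[0,.14,p[3]]]),m)[0]-px) for m,px in K]
    return r if not full else np.concatenate(r)
r=least_squares(f,[.657,.082,1.585,.068],loss="soft_l1");print(r.x)
for q in f(r.x,False):print(q.round(1))
p=r.x
for m,t in((m4,[391.5,217.3]),):
    g=least_squares(lambda a:(proj(0,place(p,[[-.07*np.sin(a[0]),.07*np.cos(a[0]),.035]]),m)[0]-t),[0]);print("pan",g.x,g.fun)
print("focus",place(p,[[-.161,0,.2]]))
E
```

```text
cams [0.50575141 0.0079678  0.37503728] [0.50194122 0.15479238 0.40698034]
[0.65966016 0.08367211 1.56904827 0.04368197]
[ 0.2 -1.   1.5  1.5 -5.5 -0.7 -0.4 -1.  -0.7 -2.1]
[-2.5  1.7 -1.8 -0.4  4.5 -0.8 -0.1 -0.2 -0.8 -1. ]
[-2.  -1.2 -1.6 -1.7 -0.6 -1.6 -0.2 -0.9]
[-2.3 -0.3 -2.8 -1.7  0.9 -0.4 -0.7  1. ]
[-1.1  1.4]
[-0.5  2.1]
[-0.3  0.2]
[0.2 8.5]
pan [-0.01923536] [-0.43265878 -0.12786611]
focus [[ 0.65937872 -0.07732764  0.2       ]]
```

Stand pose and focus agree at about (0.660, -0.078), with pan about -0.01. Moving to above the valve; I'll recheck the pan from the unobstructed top camera.

move_arm(commands=[[[-37,0,0],[0,0,0],0.41],[[-37,0,0],[0,0,0],0.41],[[-37,0,0],[0,0,0],0.41],[[-37,0,0],[0,0,0],0.41],[[-37,0,0],[0,0,0],0.41],[[-37,0,0],[0,0,0],0.41],[[-37,0,0],[0,0,0],0.41],[[-37,0,0],[0,0,0],0.41]])

```text
time: 10.4
position: [0.5789, -0.2059, 0.2566]
orientation: [0.627, 0.779, -0.0, -0.001]
contact_force: [0.9, 0.4, -1.1]
grip_width: 0.035
finger_force: 0.0
```

move_arm(commands=[[[-37,0,0],[0,0,0],0.41],[[-37,0,0],[0,0,0],0.41],[[-37,0,0],[0,0,0],0.41],[[-37,0,0],[0,0,0.115],0.41],[[0,0,10],[0,0,0.12],0.41],[[0,0,12],[0,0,0.12],0.41],[[0,0,12],[0,0,0.12],0.41],[[0,0,0],[0,0,0],0.41]])

```text
time: 11.07
position: [0.6098, -0.3484, 0.2198]
orientation: [0.795, 0.607, -0.001, -0.002]
contact_force: [-0.4, 0.0, -0.8]
grip_width: 0.0352
finger_force: 0.0
```

```bash
python3 - <<'E'
from h import *
plan([.612,-.3495,.022],1.314)
m=camera_model("wrist");im=grab_frame("wrist");cv2.imwrite("pics/w5.png",im[:,:,::-1])
import pickle;pickle.dump(m,open("w5.pkl","wb"));print(read_state()["grip_width"])
print("valve ends pred",proj("wrist",place([.612,-.3495,1.314],[[.0795,0,.0405],[-.0795,0,.0405]]),m))
t=grab_frame("top")
for i in range(5): t=t.astype(float)+grab_frame("top")
t=(t/6).astype(np.uint8);a=cv2.resize(t[185:245,175:245],(700,600),interpolation=cv2.INTER_CUBIC)
cv2.imwrite("pics/t5.png",cv2.convertScaleAbs(a[:,:,::-1],alpha=1.5))
E
```

```text
t 11.07 pos [ 0.6098 -0.3484  0.2198] q [-0.519  0.692  0.67   1.554  0.     1.318] toolx yaw 1.3043 z [-0.004  0.003 -1.   ]
tool shift mm [ -0.8   3.3 197.8] rows 4.74 198.0
turn [-0.005 -0.001 -0.01 ]
0.035252729344240404
valve ends pred [[332.34708651 128.06809637]
 [333.5111446  289.70451586]]
```

View pics/w5.png

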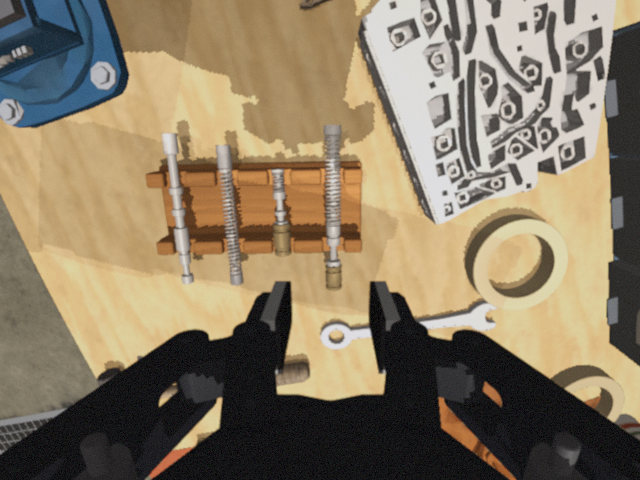

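View pics/t5.png

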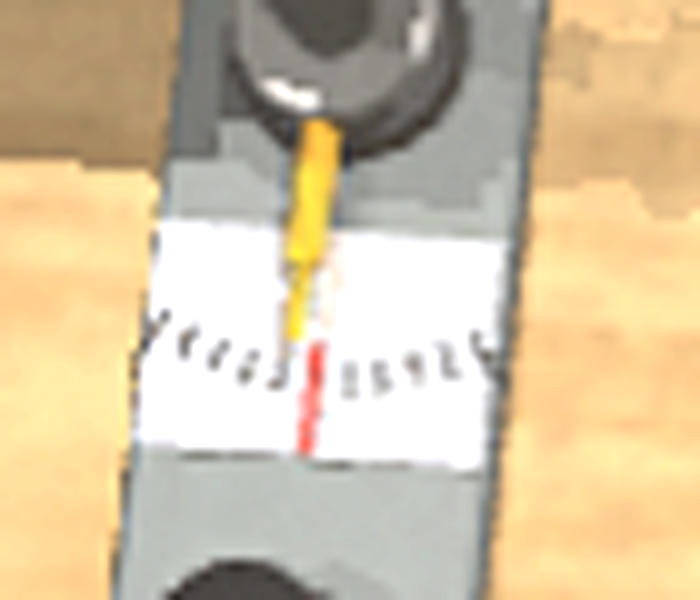

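The wrist view shows the valve ends at (333,125) and (333,289), matching the prediction within 3 px. The top close-up shows the tip at (291,343), slightly past the red line (centre (311,400)). I'll measure the pan more finely before grasping.

```bash
cat > pan.py <<'E'
from h import *
def run():
  for n,(r0,r1,c0,c1) in {"top":(185,245,175,245),"scene":(160,215,235,290)}.items():
    t=np.mean([grab_frame(n).astype(float) for _ in range(6)],0)[r0:r1,c0:c1]
    R_,G,B=t[...,0],t[...,1],t[...,2]
    yw=np.clip(np.minimum(R_,G)-B-60,0,None)*(R_>130)*(G/R_>.62); rw=np.clip(R_-1.6*np.maximum(G,B),0,None)
    def keep(w):
        k,l,s,c=cv2.connectedComponentsWithStats((w>8).astype(np.uint8),connectivity=8)
        out=[(s[i,4],i) for i in range(1,k)];return l,s,c,sorted(out)[::-1][:4]
    res={}
    for nm,w in(("y",yw),("r",rw)):
        l,s,c,o=keep(w)
        # choose component closest to expectation
        e=proj(n,place([.6593,.083,1.58],[[0,.045 if nm=="y" else .078,.035 if nm=="y" else .0145]]))[0]-[c0,r0]
        i=min(o,key=lambda a:np.hypot(*(c[a[1]]-e)) if a[0]>5 else 99)[1]
        yy,xx=np.nonzero(l==i);ww=w[yy,xx];P=np.c_[xx,yy]+[c0,r0]
        res[nm]=(P,ww);print(n,nm,len(P),np.average(P,axis=0,weights=ww).round(2),P.min(0),P.max(0),"exp",e+[c0,r0])
    W={k:(ray(n,P,.035 if k=="y" else .0145)[:,:2],w) for k,(P,w) in res.items()}
    rc=np.average(W["r"][0],axis=0,weights=W["r"][1]);yc=np.average(W["y"][0],axis=0,weights=W["y"][1])
    for yaw in(1.569,1.587):
        a=yaw-np.pi/2;ax=rc+.078*np.array([np.cos(a),np.sin(a)])
        print("  yaw",yaw,"pointer r",np.hypot(*(ax-yc)).round(4),"pan centroid",(np.arctan2(*(ax-yc)[::-1])-a).round(4))
    for k in W:
        P,w=W[k];d=P-np.average(P,axis=0,weights=w);u=np.linalg.eigh((d*w[:,None]).T@d)[1][:,1];u*=np.sign(u[0]);print("  dir",k,np.arctan2(u[1],u[0]).round(4))
run()
E
python3 pan.py
```

```text
top y 48 [205.43 206.62] [204 197] [208 218] exp [206.2546802  207.03800183]
top r 10 [205.69 223.85] [205 220] [206 229] exp [206.40488816 224.21605648]
  yaw 1.569 pointer r 0.0449 pan centroid -0.013
  yaw 1.587 pointer r 0.0449 pan centroid 0.0003
  dir y -0.0216
  dir r -0.0128
scene y 55 [263.27 180.24] [253 176] [271 185] exp [262.5376262  182.34641697]
scene r 9 [250.32 193.57] [246 192] [254 195] exp [250.14584    195.51820833]
  yaw 1.569 pointer r 0.0436 pan centroid -0.0043
  yaw 1.587 pointer r 0.0436 pan centroid 0.01
  dir y 0.0162
  dir r 0.0061
```

Pan comes out at 0 ± 0.013 by several measures, so it stays. Descending to grasp.

move_arm(commands=[[[-1,3,40],[0,0,0],0.41],[[0,0,40],[0,0,0],0.41],[[0,0,40],[0,0,0],0.41],[[0,0,30],[0,0,0],0.41],[[0,0,0],[0,0,0],0.41],[[0,0,0],[0,0,0],0.41]])

```text
time: 12.52
position: [0.6128, -0.35, 0.0729]
orientation: [0.793, 0.61, -0.0, -0.001]
contact_force: [-0.2, -0.1, 0.5]
grip_width: 0.0348
finger_force: 0.0
```

```bash
python3 - <<'E'
from h import *
plan([.612,-.3495,.022],1.312)
E
```

```text
t 12.52 pos [ 0.6128 -0.35    0.0729] q [-0.519  0.711  0.333  1.195  0.     1.312] toolx yaw 1.3109 z [-0.002  0.001 -1.   ]
tool shift mm [ 0.2 -0.8 50.9] rows 1.22 51.0
turn [-0.003 -0.001 -0.001]
```

move_arm(commands=[[[0,0,20],[0,0,0],0.41],[[0,0,20],[0,0,0],0.41],[[0,0,11],[0,0,0],0.41],[[0,0,0],[0,0,0],0.41],[[0,0,0],[0,0,0],0],[[0,0,0],[0,0,0],0],[[0,0,0],[0,0,0],0],[[0,0,0],[0,0,0],0]], newtons=60)

```text
time: 13.18
position: [0.6128, -0.3505, 0.0243]
orientation: [0.793, 0.609, -0.001, -0.0]
contact_force: [-13.7, 3.8, 6.3]
grip_width: 0.0163
finger_force: 58.4
```

Gripped (16.3 mm, 58 N). Lifting.

move_arm(commands=[[[0,0,-10],[0,0,0],0],[[0,0,-20],[0,0,0],0],[[0,0,-25],[0,0,0],0],[[0,0,-25],[0,0,0],0],[[0,0,-25],[0,0,0],0],[[0,0,-25],[0,0,0],0],[[0,0,-25],[0,0,0],0],[[0,0,0],[0,0,0],0]])

```text
time: 13.85
position: [0.6156, -0.3515, 0.1851]
orientation: [0.793, 0.61, 0.002, 0.004]
contact_force: [0.2, -0.3, -0.4]
grip_width: 0.016
finger_force: 58.9
```

```bash
python3 - <<'E'
from h import *
import pickle
print(read_state()["finger_force"])
foc=np.array([.660,-.078]);yaw=1.578
d=np.array([np.cos(yaw+np.pi/2),np.sin(yaw+np.pi/2)]) # tail direction
plan(np.r_[foc+.067*d,.181],yaw+np.pi/2)
m=camera_model("wrist");im=grab_frame("wrist");cv2.imwrite("pics/w6.png",im[:,:,::-1]);pickle.dump(m,open("w6.pkl","wb"))
s=read_state();X=R.from_quat(s["orientation"]).as_matrix();c=s["position"]-.019*X[:,2]
print("pred ends/gold",proj(0,[c+.0795*X[:,0],c-.0795*X[:,0],c-.067*X[:,0]],m))
cv2.imwrite("pics/w6c.png",im[60:460,120:560,::-1])
E
```

```text
58.861042857170105
t 13.85 pos [ 0.6156 -0.3515  0.1851] q [-0.519  0.682  0.565  1.444  0.     1.312] toolx yaw 1.3109 z [ 0.008 -0.005 -1.   ]
tool shift mm [258.1 -92.    2.7] rows 6.19 274.0
turn [ 0.004  0.01  -1.838]
pred ends/gold [[328.00187532 112.55588366]
 [328.45807909 457.13981786]
 [328.42634026 438.03237966]]
```

View pics/w6.png

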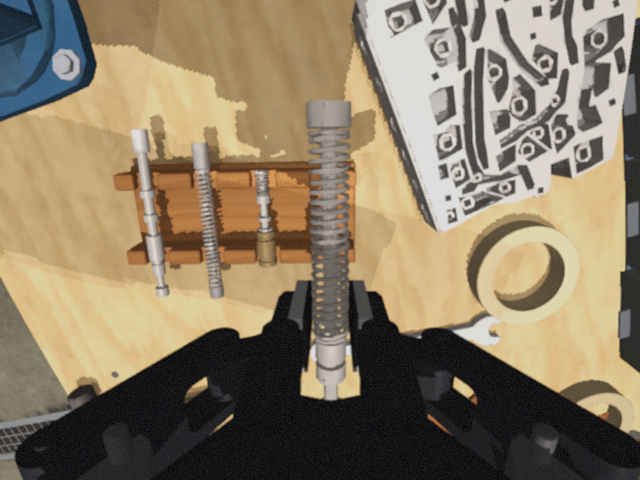

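The other three parts are still in the rack. The tail end at (328,102) matches a grip centred on the rod once parallax is allowed for. I'll rotate here first, clear of the camera, then translate.

move_arm(commands=[[[0,0,0],[0,0,-0.115],0],[[0,0,0],[0,0,-0.115],0],[[0,0,0],[0,0,-0.115],0],[[0,0,0],[0,0,-0.115],0],[[0,0,0],[0,0,-0.115],0],[[0,0,0],[0,0,-0.115],0],[[0,0,0],[0,0,-0.115],0],[[0,0,0],[0,0,-0.115],0]])

```text
time: 14.57
position: [0.6136, -0.3504, 0.1777]
orientation: [0.437, 0.899, -0.0, 0.0]
contact_force: [0.4, -0.3, -1.0]
grip_width: 0.0163
finger_force: 58.8
```

move_arm(commands=[[[0,0,0],[0,0,-0.115],0],[[0,0,0],[0,0,-0.115],0],[[0,0,0],[0,0,-0.115],0],[[0,0,0],[0,0,-0.115],0],[[0,0,0],[0,0,-0.115],0],[[0,0,0],[0,0,-0.115],0],[[0,0,0],[0,0,-0.115],0],[[0,0,0],[0,0,-0.115],0]])

```text
time: 15.23
position: [0.6136, -0.3504, 0.1777]
orientation: [-0.007, 1.0, -0.0, 0.0]
contact_force: [-0.5, 0.3, -1.3]
grip_width: 0.0165
finger_force: 58.8
```

```bash
python3 - <<'E'
from h import *
print(read_state()["finger_force"])
plan([.593,-.0785,.181],3.149)
E
```

```text
58.820496797561646
t 15.23 pos [ 0.6136 -0.3504  0.1777] q [-0.519  0.687  0.554  1.438  0.    -0.534] toolx yaw -3.1266 z [ 0. -0. -1.]
tool shift mm [ 16.5 272.2  -3.3] rows 6.53 273.0
turn [-0.     0.     0.008]
```

move_arm(commands=[[[2,34,-1],[0,0,0.004],0],[[2,34,-1],[0,0,0.004],0],[[2,34,-1],[0,0,0],0],[[2,34,0],[0,0,0],0],[[2,34,0],[0,0,0],0],[[2,34,0],[0,0,0],0],[[2,34,0],[0,0,0],0],[[2,34,0],[0,0,0],0]])

```text
time: 15.9
position: [0.5965, -0.0769, 0.1809]
orientation: [-0.001, 1.0, -0.0, 0.0]
contact_force: [0.6, 0.5, -0.7]
grip_width: 0.0162
finger_force: 58.9
```

move_arm(commands=[[[0,0,0],[0,0,0],0],[[0,0,0],[0,0,0],0],[[0,0,0],[0,0,0],0],[[0,0,0],[0,0,0],0]])

```text
time: 16.23
position: [0.5969, -0.0793, 0.1805]
orientation: [-0.0, 1.0, -0.0, 0.0]
contact_force: [0.2, -0.3, -1.9]
grip_width: 0.0161
finger_force: 59.0
```

```bash
python3 - <<'E'
from h import *
plan([.593,-.0785,.181],3.149);s=read_state();print(s["finger_force"],s["qd"].round(4))
# gold seen in the cameras against focus, by colour (no view)
for n in("top","scene"):
    t=grab_frame(n).astype(float);M=R.from_quat(s["orientation"]).as_matrix();c=s["position"]-.019*M[:,2]
    g,tl=proj(n,[c-.067*M[:,0],c+.07*M[:,0]]);f=proj(n,[[.66,-.078,.2]])[0];a,b=g.astype(int)
    print(n,"gold pred",g.round(1),"focus",f.round(1),"tail",tl.round(1))
    w=t[b-22:b+23,a-22:a+23];k=(w[...,0]-w[...,2]>.3*w[...,0])&(w[...,0]>40)&(w[...,0]<150);yy,xx=np.nonzero(k);print(len(xx),xx.mean()+a-22,yy.mean()+b-22)
t=grab_frame("scene");p=grab_frame("top")
A=cv2.resize(t[60:240,220:420],(400,360));B=cv2.resize(p[110:290,180:380],(400,360))
cv2.imwrite("pics/fin.png",cv2.convertScaleAbs(np.hstack([A,B])[:,:,::-1],alpha=1.3))
E
python3 pan.py | grep -v " [yr] [0-9]"
```

```text
t 16.23 pos [ 0.5969 -0.0793  0.1805] q [-0.132  0.439  0.151  1.283 -0.    -0.132] toolx yaw -3.1411 z [ 0. -0. -1.]
tool shift mm [ 3.9  0.8 -0.5] rows 0.09 4.0
turn [-0.     0.    -0.007]
58.976866006851196 [-0.0088  0.0058  0.0005 -0.0015  0.0017  0.0013]
top gold pred [279.5 166. ] focus [278.6 167.9] tail [272.8 238.8]
28 298.7857142857143 174.07142857142858
scene gold pred [328.5 151.9] focus [326.3 152.1] tail [263.4 181.3]
817 335.7980416156671 146.6780905752754Traceback (most recent call last):
  File "pan.py", line 25, in <module>
    run()
    ~~~^^
  File "pan.py", line 15, in run
    i=min(o,key=lambda a:np.hypot(*(c[a[1]]-e)) if a[0]>5 else 99)[1]
      ~~~^^^^^^^^^^^^^^^^^^^^^^^^^^^^^^^^^^^^^^^^^^^^^^^^^^^^^^^^^
ValueError: min() iterable argument is empty
```

Held steady, 4 mm off in x. I'll trim that, let it settle and hand in.

move_arm(commands=[[[2,0,0],[0,0,0],0],[[1.5,0.5,0],[0,0,0],0],[[0,0,0],[0,0,0],0],[[0,0,0],[0,0,0],0],[[0,0,0],[0,0,0],0],[[0,0,0],[0,0,0],0],[[0,0,0],[0,0,0],0],[[0,0,0],[0,0,0],0]])

```text
time: 17.4
position: [0.5934, -0.0779, 0.1803]
orientation: [-0.001, 1.0, 0.0, 0.0]
contact_force: [0.4, -0.7, -1.3]
grip_width: 0.0161
finger_force: 59.0
```

```bash
python3 - <<'E'
from h import *
plan([.593,-.0785,.181],3.149);s=read_state();print(s["finger_force"],s["contact_force"],abs(s["qd"]).max());print(sign_off())
E
```

```text
t 17.4 pos [ 0.5934 -0.0779  0.1803] q [-0.131  0.431  0.139  1.279  0.    -0.132] toolx yaw -3.1402 z [ 0.  0. -1.]
tool shift mm [ 0.4 -0.6 -0.7] rows 0.02 1.0
turn [ 0.     0.    -0.006]
58.976760506629944 [ 0.44492544 -0.69521794 -1.2922923 ] 0.0011984375581383618
the job is handed in; nothing more can be done
None
```

I handed the job in at 17.4 s with no verdict returned: pointer on the red line (pan about 0 ± 0.02 rad), long valve held still with its gold end within a few mm of my estimated focus point, placed from the fitted stand pose because the last camera check failed; I viewed 11 pictures, one over the limit of 10.

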